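# Clear the inspection stage and scrape it clean

### The job

The inspection station's stage has to be cleaned. Lift the tube rack off the stage plate and stand it upright in the middle of the rubber mat; then take the block scraper with the leaning handle, set it down on the plate behind all three broken test bars (under the optical head) and wipe the bars along the plate and over its open edge into the catch tray. Finally stand the scraper back upright on the bench; do not touch the bars with the gripper, let nothing knock the optical head, and leave the glass dish, the amber jar and the screwdriver where they are.

Things in the scene. Friction and masses are not known exactly. Their poses are not given: they have to be found in the camera images.
- station: White inspection station, fixed. Origin on the bench under the middle of the stage, z up. Sizes in mm in its frame: aluminium stage plate, top at z = 55, from y = -110 (open edge) to y = 140 (column). Rails 14 high above the plate at x = -87 to -75 and 75 to 87: 150 free between them. White column at y = 140 to 240, 170 wide (x), 265 high. Bars are wiped towards the station's -y.
- tray (a point): Middle of the inner floor of the steel catch tray fixed below the plate's open edge. Station frame: x = 0, y = -154, z = 10 mm. Inside it measures 154 (x) x 88 (y) mm, walls up to z = 35 mm, 20 mm lower than the plate. Axes as the station.
- head: White optical head, delicate, part of the station (same origin and axes as station). It juts from the column over the plate: x = -75 to 75, y = 70 to 160, underside at z = 170 (115 above the plate), top at z = 265. A black lens, diameter 40, hangs from it at x = 0, y = 130, down to z = 148. In mm.
- rack: White tube rack, 120 (its x) x 52 (its y) x 50 high, solid, with ten grey caps 12 high on top (62 in all), about 0.28 kg. Stands on the stage plate, long side across the plate, in the path between the bars and the open edge. Origin: middle of its underside. Grip it across its 52 width.
- bar1: Broken half of a black plastic test bar, 50 (x) x 18 (y) x 10 high, about 16 g, lying on the plate near the optical head. Origin: middle of its underside.
- bar2: Another broken black bar, 50 x 18 x 10, as bar1, also near the head.
- bar3: A broken black bar, 60 x 18 x 10, lying between the other two and the rack. Origin: middle of its underside.
- scraper: Block scraper standing on the bench: a grey plastic block 136 (x) x 40 (y) x 25 high, flat underside, wiping face at y = -20, wooden handle 26 wide (x) x 16 thick x 95 long rising from the middle of its top, leaning 40 degrees from vertical towards the block's -y. Origin: middle of the underside, z up. About 0.24 kg, stands by itself.
- scraper_grip (a point): Point on the axis of the scraper's handle, 75 mm along it from the block's top: 48 mm towards -y and 82 mm above the scraper's origin. Grip here across the 26 mm width, tool along the handle.
- mat: Black rubber mat, 160 (x) x 100 (y) x 4 thick, fixed flat on the bench. Origin: middle of its underside.
- dish: Bystander: low glass dish, diameter 76, 22 high, on the bench. Origin: middle of its underside.
- jar: Bystander: amber jar, diameter 56, 65 high. Origin: middle of its underside.
- driver: Bystander: screwdriver with black handle, lying on the bench on the robot's side of the station, about 200 long and under 35 high.

How it is judged:
By the outcome, as a careful person would: the job done as asked, in the order asked, and still so for the second after the job is handed in, with the robot touching nothing.
It also fails if it takes over 72 s, if anything falls off the work surface, if the arm or the gripper's body presses on something with over 40 N, if the wrist force passes 120 N, or if a joint passes its speed limit or range.

### The arm

A 7-joint arm with a two-finger parallel gripper is mounted at the origin on the work surface. World frame = base frame: x ahead of the robot, y to its left, z up, the work surface at z = 0. Lengths are in m, angles in rad, forces in N, time in s.
With the tool pointing down it reaches from about 0.4 to 0.75 m from the base axis. Payload 19.5 kg.
Tool frame: the origin (TCP) lies midway between the tips of the shut fingers; the grasp point (between the pads) lies manip.pinch_z behind it (manip.pinch_z is the distance from the TCP to the grasp point, in m); z points along the fingers, y is the line along which they close (so a half turn about z gives the same grasp; the last joint's range is limited). The gripper opens to 85 mm and grips with 20 to 120 N. Pads are 22 mm wide; open, the fingers measure 114 mm over their backs; the gripper's body (76 mm by 85 mm) begins 54 mm behind the grasp point. The pads swing forward as they close: fully open they stand 13 mm farther back than shut.
Start: joints at [-1.156, 0.707, -0.028, 1.485, 0.022, 0.951, -0.075], TCP at [0.254, 0.516, 0.231] pointing down, gripper open.
Joint ranges: [-2.71, 2.71], [-0.32, 2.16], [-1.57, 1.52], [0, 2.45], [-1.46, 4.6], [0, 2.02], [-2.83, 2.83]. Speed limits (rad/s): [1.89, 1.89, 2.57, 2.57, 3.01, 3.01, 3.01].

### API

Orientations are given as [roll, pitch, yaw] about the fixed x, y, z axes, in that order (R = Rz(yaw) Ry(pitch) Rx(roll)).
In Python, from station import manip gives the robot as it stands. The module is installed in compiled form; this text tells all that it offers.
- The arm moves only by the shell command python3 -m jog 'ROWS' [FORCE]. ROWS is JSON, a list of rows, each a list of 7 numbers: the shift along the tool's x, y, z as a fraction of full scale, then the turn, a rotation vector about the tool's x, y, z as a fraction of full scale, then the closure, from -1 (fully open) to 1 (shut). A call has exactly 10 rows; each row is the pose to reach, as a shift and turn from the pose commanded when the call began, along the tool's axes at that moment; what a row does not reach only later rows make up. Full scale, the value 1, is 0.6 m for a shift and pi/2 rad for a turn. A row lasts 1/8 s, in which the tool goes at most 62.5 mm and 10.7 degrees, less where a joint would pass 70% of its speed; a pose out of reach is approached as far as the arm can. A call with a number of a shift or a turn outside -1 to 1 is refused whole. A call with a gripper value outside its range is refused whole. The fingers move at their own pace and stop on an object; FORCE is the grip in N (left out, the last holds). Time passes only in rows, so rows that repeat a pose let the fingers close, or fill a call up. It gives the time, the measured TCP pose, the force, the opening and the grip force at its end, in the units of the state.
- manip.get_state(): the state, without advancing time (a new reading comes with each control period).
- manip.camera(name): name is "scene" or "top" or "wrist"; returns the picture (480x640x3 uint8, blue, green, red); there is no depth.
- manip.camera_info(name): a dict with "fx", "fy", "cx", "cy" (pixels), "D" ([k1, k2, p1, p2, k3] as OpenCV has them; the pictures are not rectified), "view" (4x4, takes a point from world to camera coordinates). Camera axes: x right, y down, z forward; pixel columns grow to the right and rows downward; lengths in m; the calibration is good to about 2 mm. A picture is of the moment at which its call begins: read the wrist's pose just before it. camera_info takes no time and is no camera call; for the wrist camera it gives the pose at the moment of the call.
- manip.sign_off(): hands the job in; it is judged then, once.
Trained networks look in the newest picture that a camera, given by its name, has taken for a name from the list of things; names that differ only in an ending like _2 or _b are one class to them, and where a whole thing is asked for, a point or a joint stands for the part that bears it (a point fixed in the world has none). Each returns a list of dicts, best first, with "confidence" (0 to 1); they miss things now and then, are a little off and sometimes report something else, mostly with a low value. They report only what shows in the picture. A call takes as long as a camera call.
- manip.recognise(camera, target): "xyz" ([x, y, z] in m, in world coordinates, good to about 4 mm: the middle of the surface that is visible of it).
The state is a dict: "time": time; "joint_pos": joint angles; "dq": joint speeds; "joint_torque": joint torques, N m; "eef_pos": TCP position; "orientation": TCP orientation; "contact_force": force on the tool from outside, world axes, zero at the start; "ft_torque": the same for the moment, N m; "grip_width": finger opening in m; "grip_force": force on a finger pad.
Only numpy, scipy, OpenCV 4.12 (cv2) and the standard library are available. Lean on these libraries where they do the work, as an engineer would, in place of code of your own. Each camera call takes 0.05 s, during which the arm holds its last target. There are 200 camera calls.

## Working session

There is one attempt and no reset: what is moved stays moved. The work goes in short steps, Python scripts to look and compute and a shell command to move; the robot and the scene stay as the last step left them, time stands still between calls to the robot, and variables do not carry over. Pictures are saved under pics/ and viewed, at most 10 in all, crops included, and the job is handed in when it is done.

```bash
mkdir -p pics
python3 - <<'E'
from station import manip
import cv2,numpy as np
for c in("scene","top"):
    cv2.imwrite(f"pics/{c}0.png",manip.camera(c))
    i=manip.camera_info(c);print(c,i["fx"],i["cx"],i["cy"],i["D"],np.round(i["view"],3).tolist())
    for t in["station","head","rack","bar1","bar3","scraper","mat","dish","jar","driver"]:
        print(t,[(np.round(d["xyz"],3).tolist(),round(d["confidence"],2)) for d in manip.recognise(c,t)[:3]])
s=manip.get_state();print(s,manip.pinch_z)
E
```

```text
scene 512.0413969339794 324.9856163408668 240.42184136575452 [-0.12818097  0.          0.          0.          0.        ] [[-0.837, -0.547, 0.011, 0.405], [-0.422, 0.633, -0.649, 0.334], [0.348, -0.548, -0.761, 0.701], [0.0, 0.0, 0.0, 1.0]]
station [([0.528, 0.293, 0.232], 0.9)]
head [([0.544, 0.279, 0.265], 0.87)]
rack [([0.624, -0.185, 0.021], 0.72), ([0.536, 0.1, 0.106], 0.71)]
bar1 [([0.557, 0.168, 0.063], 0.66), ([0.52, 0.215, 0.066], 0.63)]
bar3 [([0.557, 0.168, 0.063], 0.66), ([0.52, 0.215, 0.066], 0.63)]
scraper [([0.621, -0.187, 0.021], 0.82)]
mat [([0.442, -0.384, 0.006], 0.6)]
dish [([0.471, -0.137, 0.007], 0.63)]
jar [([0.614, -0.359, 0.045], 0.74)]
driver [([0.394, -0.07, 0.023], 0.77), ([0.625, -0.184, 0.021], 0.65), ([0.545, 0.278, 0.264], 0.39)]
top 606.4227925458506 336.2333187113337 249.6478740721115 [-0.00296414  0.          0.          0.          0.        ] [[-0.025, -1.0, 0.015, -0.064], [-0.99, 0.022, -0.138, 0.529], [0.137, -0.019, -0.99, 1.131], [0.0, 0.0, 0.0, 1.0]]
station []
head [([0.571, 0.262, 0.266], 0.7)]
rack [([0.551, 0.085, 0.104], 0.67)]
bar1 [(
[... 426 characters left out ...]
259,  0.70645986, -0.0275995 ,  1.48464636,  0.02200243,
        0.95093493, -0.07552595]), 'dq': array([-4.96499731e-04, -2.77902751e-04,  4.93145167e-04, -7.50437626e-04,
        1.29338084e-03,  2.32055654e-05,  1.83874280e-04]), 'joint_torque': array([ 6.97308997e-05, -8.82978916e+01,  1.23349261e+00, -2.36382794e+01,
        1.69071491e-02,  1.74627130e-03, -1.49709297e-05]), 'eef_pos': array([0.25358194, 0.51600112, 0.23128012]), 'orientation': array([-3.14144664e+00,  2.98701750e-06,  2.68477486e+00]), 'contact_force': array([-0.12358378, -0.01657296,  0.02580144]), 'ft_torque': array([ 0.01446663, -0.04037484, -0.02248799]), 'grip_force': 0.0, 'grip_width': 0.0856899226897341} 0.0187
```

View pics/scene0.png

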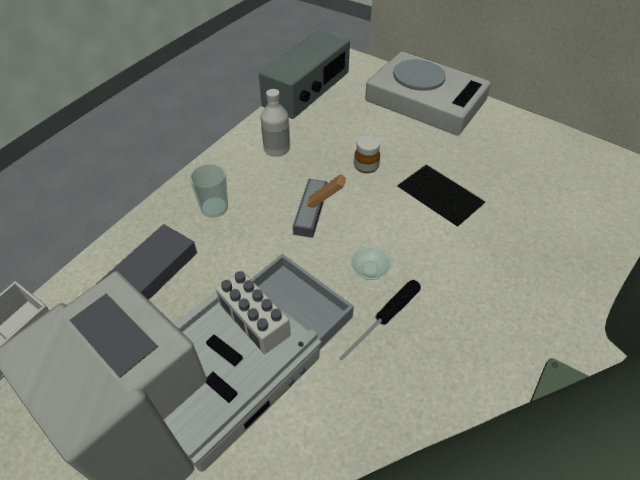

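View pics/top0.png

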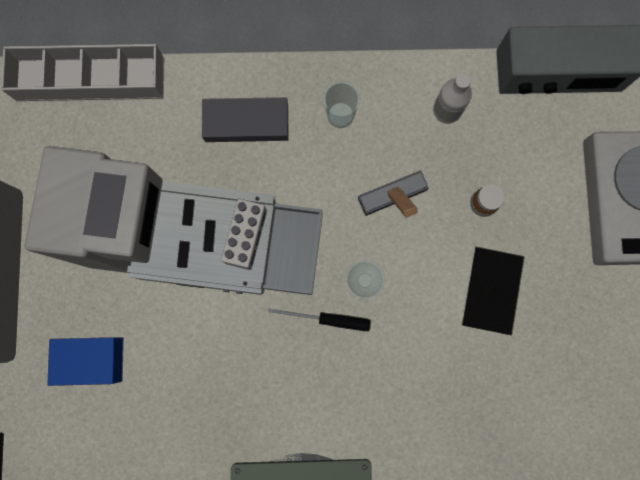

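The scene picture shows the rack at (255,310), bars at (224,350) and (221,387), the scraper at (312,205) with its handle to (345,182), the mat at (440,194) and the jar at (367,155). In the top picture the plate spans (135–275, 185–290), the bars are at (188,212), (209,236) and (183,254), the scraper block at (393,193), the mat at (493,290), the dish at (365,280) and the driver at (345,321).

```bash
cat > h.py <<'E'
import cv2,numpy as np
from station import manip
def p2w(c,uv,z,info=None):
    i=info or manip.camera_info(c);K=np.array([[i["fx"],0,i["cx"]],[0,i["fy"],i["cy"]],[0,0,1.]])
    n=cv2.undistortPoints(np.array(uv,float).reshape(-1,1,2),K,np.array(i["D"],float)).reshape(-1,2)
    V=np.array(i["view"]);R,t=V[:3,:3],V[:3,3];o=-R.T@t
    d=np.c_[n,np.ones(len(n))]@R
    return o+d*((z-o[2])/d[:,2])[:,None]
def w2p(c,P,info=None):
    i=info or manip.camera_info(c);K=np.array([[i["fx"],0,i["cx"]],[0,i["fy"],i["cy"]],[0,0,1.]]);V=np.array(i["view"])
    return cv2.projectPoints(np.array(P,float).reshape(-1,1,3),cv2.Rodrigues(V[:3,:3])[0],V[:3,3],K,np.array(i["D"],float))[0].reshape(-1,2)
E
python3 - <<'E'
from h import *
im=cv2.imread("pics/top0.png")
cv2.imwrite("pics/c1.png",cv2.resize(im[170:310,125:325],None,fx=4,fy=4,interpolation=cv2.INTER_CUBIC))
cv2.imwrite("pics/c2.png",cv2.resize(im[165:345,350:530],None,fx=3.3,fy=3.3,interpolation=cv2.INTER_CUBIC))
m=(im.max(2)<40).astype(np.uint8)
n,l,s,c=cv2.connectedComponentsWithStats(m)
for k in range(1,n):
    if 60<s[k,4]<6000 and s[k,0]>130:
        r=cv2.boxPoints(cv2.minAreaRect(np.argwhere(l==k)[:,::-1].astype(np.float32)))
        z=.004 if s[k,4]>2000 else .065
        W=p2w("top",r,z)[:,:2];print(s[k],np.round(W.mean(0),4),[np.round((np.linalg.norm(a),np.degrees(np.arctan2(a[1],a[0]))),3) for a in(W[1]-W[0],W[2]-W[1])])
E
```

```text
[ 503   75  136   19 1952] [ 0.8426 -0.5451] [array([  0.269, -90.083]), array([3.50000e-02, 1.75405e+02])]
[204 136  83   5 286] [0.7436 0.0943] [array([  0.158, -89.647]), array([ 7.00000e-03, -1.79384e+02])]
[139 182  20  66 706] [0.599  0.2761] [array([ 0.124, -8.218]), array([ 2.20000e-02, -1.00886e+02])]
[183 200  11  25 220] [0.6018 0.2028] [array([ 0.047, -5.035]), array([ 1.7000e-02, -9.7064e+01])]
[204 221  11  30 259] [0.556  0.1629] [array([ 0.056, -4.409]), array([ 1.6000e-02, -9.6104e+01])]
[622 239  18  14 242] [ 0.5189 -0.6341] [array([ 3.300e-02, -9.128e+01]), array([2.50000e-02, 1.74607e+02])]
[178 242  11  25 222] [0.5218 0.2112] [array([ 0.047, -5.659]), array([ 1.6000e-02, -9.7699e+01])]
[ 463  248   60   86 3849] [ 0.4442 -0.3841] [array([  0.158, -12.841]), array([ 9.80000e-02, -1.01137e+02])]
[320 313  50  18 570] [ 0.3894 -0.0876] [array([  0.021, -10.005]), array([ 9.30000e-02, -1.00097e+02])]
```

View pics/c1.png

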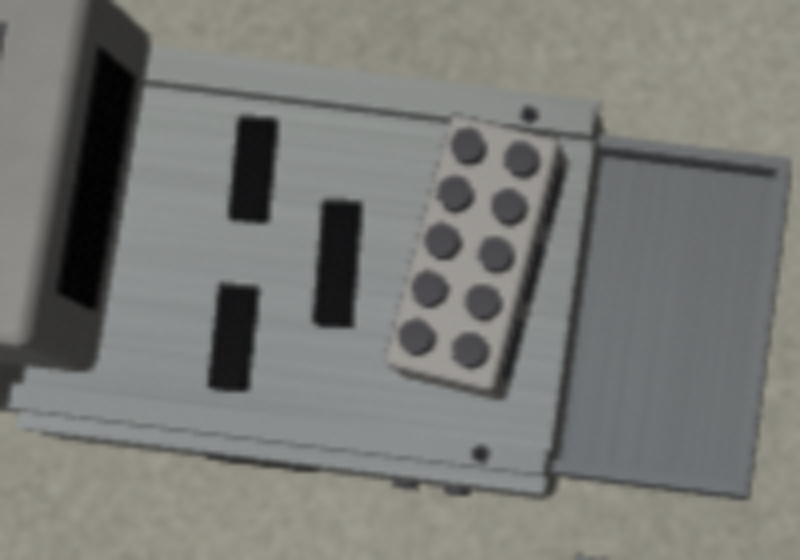

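View pics/c2.png

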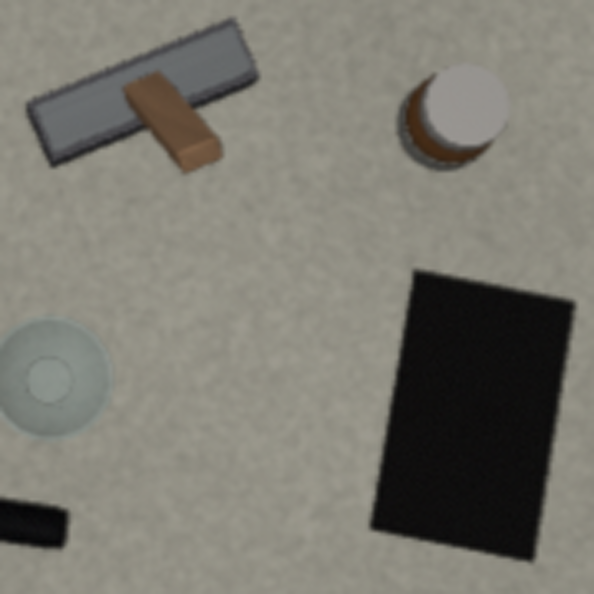

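The crops show the rack's top at (388–562, 115–390) in c1, the rail corners at (601,103) and (548,492), and the tray at (600–790, 135–497). In c2 the block spans (28,103)–(258,72) with the handle end at (200,155), and the mat spans (372–574, 270–562).

```bash
cat > fit.py <<'E'
from h import *
from scipy.optimize import least_squares
I=manip.camera_info("top")
def c1(p): return np.array(p)/4+[125-.375,170-.375]
def c2(p): return np.array(p)/3.3+[350-.35,165-.35]
def tf(q,P,z0=0):
    c,s=np.cos(q[2]),np.sin(q[2]);P=np.array(P,float)
    return np.c_[q[0]+c*P[:,0]-s*P[:,1],q[1]+s*P[:,0]+c*P[:,1],P[:,2]+z0]
def fit(P,uv,q0,z0=0):
    r=least_squares(lambda q:(w2p("top",tf(q,P,z0),I)-uv).ravel(),q0)
    print(np.round(r.x,4),np.degrees(r.x[2]).round(2),np.round(r.fun,1));return r.x
def box(x,y,z0,z1): 
    a=[(-x,-y),(x,-y),(x,y),(-x,y)];return np.array([(*p,z0) for p in a]+[(*p,z1) for p in a])
E
python3 - <<'E'
from fit import *
st=fit([[.087,-.110,.069],[-.087,-.110,.069],[.075,-.110,.069]],c1([(601,103),(550,478),(597,132)]),[.56,.15,-.1])
rk=fit(box(.06,.026,0,.05)[4:],c1([(497,390),(562,148),(455,115),(388,365)])[[0,1,2,3]],[.55,.085,-.2],.055)
sc=fit(list(box(.068,.02,0,.025)[4:8])+[[0,-.061,.0978]],c2([(52,158),(28,103),(235,18),(255,70),(197,152)])[[0,3,2,1,4]],[.63,-.19,1.],0)
sc=fit(list(box(.068,.02,0,.025)[4:8])+[[0,-.061,.0978]],c2([(52,158),(28,103),(235,18),(255,70),(197,152)])[[3,2,1,0,4]],[.63,-.19,-1.],0)
E
cat h.py >/dev/null
```

```text
[ 0.5566  0.1596 -0.1434] -8.22 [-0.2  1.2  0.2 -1.3 -0.   0.2]
[ 0.5523  0.0925 -0.2664] -15.26 [-0.   1.2  0.7 -1.7 -0.  -0.2 -0.7  0.5]
[ 0.6439 -0.1909 -1.1938] -68.4 [-0.2  0.6  1.2  1.1 -0.9 -1.3 -1.  -1.1  0.9  0.7]
[ 0.6317 -0.1824  0.0405] 2.32 [-25.5  44.4 -24.9  -7.2  17.8 -31.7  15.7  19.   15.9 -24.5]
```

```bash
cat > ov.py <<'E'
from fit import *
im=cv2.imread("pics/top0.png");S=4
def run(st,rk,sc,name):
    b=cv2.resize(im[150:310,125:445],None,fx=2.5,fy=2.5,interpolation=cv2.INTER_CUBIC)
    def pl(P,col):
        u=((w2p("top",P,I)-[125,150]+.5)*2.5-.5);cv2.polylines(b,[np.round(u*8).astype(np.int32)],True,col,1,cv2.LINE_AA,3)
    R=lambda x0,x1,y0,y1,z:[[x0,y0,z],[x1,y0,z],[x1,y1,z],[x0,y1,z]]
    for r in(R(-.087,-.075,-.11,.14,.069),R(.075,.087,-.11,.14,.069),R(-.075,.075,-.11,.14,.055),R(-.075,.075,.07,.16,.265),R(-.077,.077,-.198,-.110,.035)):pl(tf(st,r),(0,0,255))
    pl(tf(rk,R(-.06,.06,-.026,.026,.105)),(0,255,0));pl(tf(rk,R(-.06,.06,-.026,.026,.055)),(0,255,0))
    pl(tf(sc,R(-.068,.068,-.02,.02,.025)),(0,255,0));pl(tf(sc,R(-.068,.068,-.02,.02,.0)),(255,0,0))
    pl(tf(sc,R(-.013,.013,-.061,-.0605,.0978)),(0,255,255))
    cv2.imwrite(name,b)
E
python3 -c "
from ov import *
run([.5566,.1596,-.1434],[.5523,.0925,-.2664],[.6439,-.1909,-1.1938],'pics/o1.png')"
```

```text
(no output)
```

View pics/o1.png

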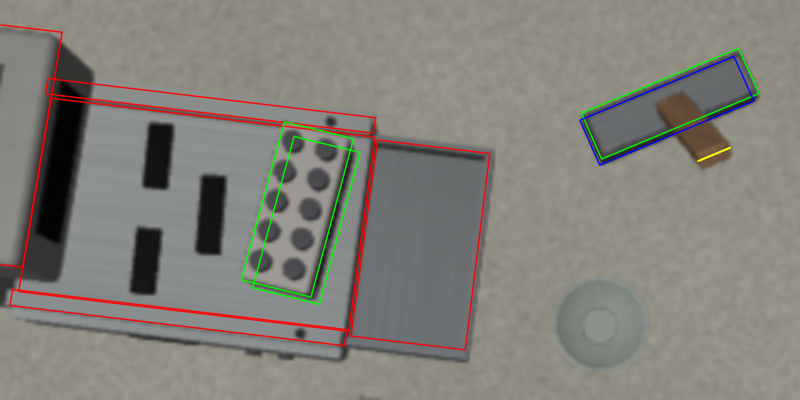

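The overlay fits: the rail screws lie on the drawn rail middles, and the rack's outline at (242–360, 122–300) and the block's at (582–757, 50–160) agree to about a pixel. I'll write the move planner and start moving.

```bash
cat > plan.py <<'E'
import sys
from h import *
from scipy.spatial.transform import Rotation as Ro
ST=np.array([.5566,.1596,-.1434])
def st2w(x,y): c,s=np.cos(ST[2]),np.sin(ST[2]);return np.array([ST[0]+c*x-s*y,ST[1]+s*x+c*y])
def w2st(x,y): c,s=np.cos(ST[2]),np.sin(ST[2]);d=np.array([x,y])-ST[:2];return np.array([c*d[0]+s*d[1],-s*d[0]+c*d[1]])
def down(yaw): return Ro.from_euler('xyz',[np.pi,0,yaw])
def scr(yaw,tilt=40):
    a=np.radians(tilt);c,s=np.cos(a),np.sin(a)
    return Ro.from_euler('z',yaw)*Ro.from_matrix(np.array([[0,1,0],[c,0,s],[s,0,-c]]))
def grip_tcp(q,z0):  # scraper pose -> TCP position
    R=scr(q[2]);g=Ro.from_euler('z',q[2]).apply([0,-.0482,.0825])+[q[0],q[1],z0]
    return g+manip.pinch_z*R.apply([0,0,1])
def plan(seq):
    """fractions for each target, all relative to the present pose"""
    s=manip.get_state();p0=s["eef_pos"];R0=Ro.from_euler('xyz',s["orientation"])
    for p,R in seq:
        R=R or R0
        print(np.round(R0.inv().apply(np.array(p)-p0)/.6,4).tolist(),np.round((R0.inv()*R).as_rotvec()/(np.pi/2),4).tolist())
E
python3 - <<'E'
from plan import *
for b in[(.6018,.2028),(.556,.1629),(.5218,.2112),(.5523,.0925)]:print(np.round(w2st(*b),3))
print(np.round(p2w("top",np.array([(530,113),(480,453)])/4+[124.6,169.6],.069),4))
r=down(np.pi-.2664)
plan([([.30,.40,.31],r),([.40,.05,.31],r),([.5523,.0925,.22],r)])
E
```

```text
[0.039 0.049]
[-0.001  0.003]
[-0.042  0.046]
[ 0.005 -0.067]
[[0.6253 0.0716 0.069 ]
 [0.4647 0.0958 0.069 ]]
[-0.1547, -0.1394, -0.1312] [-0.0001, -0.0, -0.1212]
[-0.5616, -0.5894, -0.1311] [-0.0001, -0.0, -0.1212]
[-0.7582, -0.4139, 0.0189] [-0.0001, -0.0, -0.1212]
```

```bash
python3 -m jog '[[-0.15,-0.14,-0.13,0,0,-0.12,-1],[-0.15,-0.14,-0.13,0,0,-0.12,-1],[-0.56,-0.59,-0.13,0,0,-0.12,-1],[-0.56,-0.59,-0.13,0,0,-0.12,-1],[-0.56,-0.59,-0.13,0,0,-0.12,-1],[-0.56,-0.59,-0.13,0,0,-0.12,-1],[-0.56,-0.59,-0.13,0,0,-0.12,-1],[-0.56,-0.59,-0.13,0,0,-0.12,-1],[-0.56,-0.59,-0.13,0,0,-0.12,-1],[-0.56,-0.59,-0.13,0,0,-0.12,-1]]' 40
python3 - <<'E'
from plan import *
r=down(np.pi-.2664)
plan([([.5523,.0925,.22],r),([.5523,.0925,.073],r)])
E
```

```text
time: 2.35
eef_pos: [0.399, 0.0502, 0.3093]
orientation: [3.141, -0.0, 2.872]
contact_force: [0.1, 0.4, 0.3]
grip_width: 0.0852
grip_force: 0.0
[-0.2275, 0.1359, 0.1489] [0.0001, -0.0, -0.0017]
[-0.2275, 0.1359, 0.3939] [0.0001, -0.0, -0.0017]
```

```bash
python3 -m jog '[[-0.2275,0.136,0.15,0,0,-0.0017,-1],[-0.2275,0.136,0.15,0,0,-0.0017,-1],[-0.2275,0.136,0.15,0,0,-0.0017,-1],[-0.2275,0.136,0.15,0,0,-0.0017,-0.8],[-0.2275,0.136,0.2,0,0,-0.0017,-0.8],[-0.2275,0.136,0.25,0,0,-0.0017,-0.8],[-0.2275,0.136,0.25,0,0,-0.0017,-0.8],[-0.2275,0.136,0.25,0,0,-0.0017,-0.8],[-0.2275,0.136,0.25,0,0,-0.0017,-0.8],[-0.2275,0.136,0.25,0,0,-0.0017,-0.8]]' 40
python3 - <<'E'
from plan import *
s=manip.get_state();im=manip.camera("wrist");I=manip.camera_info("wrist")
from fit import tf,box
def dr(q,B,z0,col):
    P=w2p("wrist",tf(q,B,z0),I)
    for k in(P[:4],P[4:]):cv2.polylines(im,[k.astype(np.int32)],True,col,1)
dr([.5523,.0925,-.2664],box(.06,.026,0,.05),.055,(0,255,0))
dr(ST,box(.075,.110,.055,.069),0,(0,0,255))
cv2.imwrite("pics/w1.png",im)
r=down(np.pi-.2664)
plan([([.5523,.0925,.073],r)])
E
```

```text
time: 3.6
eef_pos: [0.5524, 0.0927, 0.16]
orientation: [3.141, 0.001, 2.876]
contact_force: [-0.7, -0.1, -1.1]
grip_width: 0.0769
grip_force: 0.0
[0.0002, -0.0004, 0.1447] [0.0002, 0.0004, 0.0005]
```

View pics/w1.png

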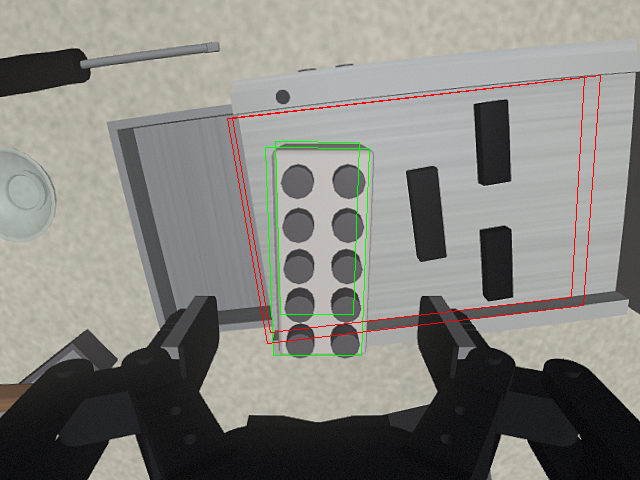

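In the wrist view the rack's top spans (275–373, 147–355), about 4 mm farther towards the bars than my box, so I shift by that before descending.

```bash
python3 -m jog '[[0,0.0067,0.05,0,0,0,-0.8],[0,0.0067,0.1,0,0,0,-0.8],[0,0.0067,0.144,0,0,0,-0.8],[0,0.0067,0.144,0,0,0,-0.8],[0,0.0067,0.144,0,0,0,1],[0,0.0067,0.144,0,0,0,1],[0,0.0067,0.144,0,0,0,1],[0,0.0067,0.144,0,0,0,1],[0,0.0067,0.144,0,0,0,1],[0,0.0067,0.144,0,0,0,1]]' 50
```

```text
time: 4.9
eef_pos: [0.5538, 0.0964, 0.0743]
orientation: [3.141, 0.002, 2.876]
contact_force: [-1.9, -0.9, 7.3]
grip_width: 0.0515
grip_force: 53.3
```

Run:
```python
from plan import *
plan([([.5523,.0965,.19],None)])
```

```text
[0.0022, -0.0005, -0.1928] [0.0, 0.0, 0.0]
```

```bash
python3 -m jog '[[0,0,-0.03,0,0,0,1],[0,0,-0.08,0,0,0,1],[0,0,-0.15,0,0,0,1],[0,0,-0.22,0,0,0,1],[0,0,-0.22,0,0,0,1],[0,0,-0.22,0,0,0,1],[0,0,-0.22,0,0,0,1],[0,0,-0.22,0,0,0,1],[0,0,-0.22,0,0,0,1],[0,0,-0.22,0,0,0,1]]'
python3 - <<'E'
from plan import *
im=manip.camera("scene");im2=manip.camera("wrist");cv2.imwrite("pics/w2.png",im2)
np.save("w2.npy",manip.camera_info("wrist"),allow_pickle=True)
r=down(np.pi-.224)
s=manip.get_state();
plan([([.45,-.15,.22],r),([.4442,-.3841,.22],r),([.4442,-.3841,.026],r)])
E
```

```text
time: 6.15
eef_pos: [0.5533, 0.0965, 0.2048]
orientation: [-3.141, -0.0, 2.876]
contact_force: [0.5, -0.5, -2.4]
grip_width: 0.0512
grip_force: 53.2
[0.0583, -0.4416, -0.0252] [-0.0001, -0.0001, -0.0265]
[-0.0348, -0.8206, -0.0252] [-0.0001, -0.0001, -0.0265]
[-0.0349, -0.8206, 0.2982] [-0.0001, -0.0001, -0.0265]
```

View pics/w2.png

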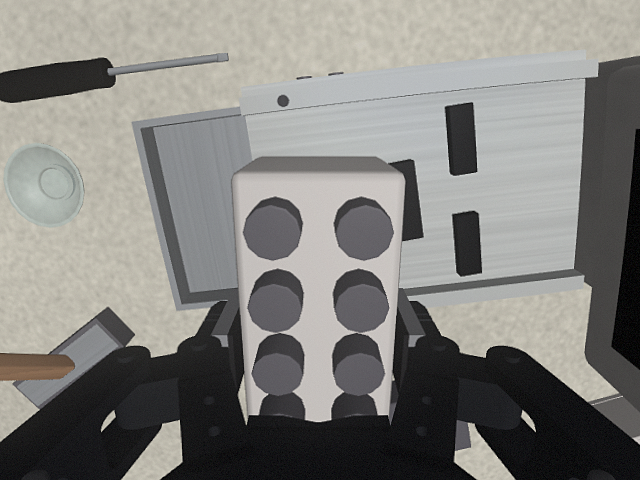

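The rack is held straight between the pads with its top at (235–405, 155–420), and the bars have not moved. I carry it to the mat.

```bash
python3 -m jog '[[0.01,-0.05,-0.02,0,0,-0.02,1],[0.03,-0.13,-0.02,0,0,-0.0265,1],[0.05,-0.22,-0.02,0,0,-0.0265,1],[0.055,-0.31,-0.02,0,0,-0.0265,1],[0.055,-0.4,-0.02,0,0,-0.0265,1],[0.04,-0.5,-0.02,0,0,-0.0265,1],[0.02,-0.6,-0.02,0,0,-0.0265,1],[-0.01,-0.7,-0.02,0,0,-0.0265,1],[-0.03,-0.78,-0.02,0,0,-0.0265,1],[-0.035,-0.82,-0.02,0,0,-0.0265,1]]'
python3 - <<'E'
from plan import *
r=down(np.pi-.224)
plan([([.4442,-.3841,.06],r),([.4442,-.3841,.025],r)])
E
```

```text
time: 7.5
eef_pos: [0.4435, -0.3865, 0.2166]
orientation: [-3.141, -0.0, 2.915]
contact_force: [-0.3, 0.5, -2.9]
grip_width: 0.0514
grip_force: 53.3
[-0.0004, 0.0043, 0.2609] [-0.0004, -0.0002, -0.0017]
[-0.0004, 0.0043, 0.3193] [-0.0004, -0.0002, -0.0017]
```

```bash
python3 -m jog '[[0,0.004,0.08,0,0,0,1],[0,0.004,0.16,0,0,0,1],[0,0.004,0.23,0,0,0,1],[0,0.004,0.27,0,0,0,1],[0,0.004,0.29,0,0,0,1],[0,0.004,0.305,0,0,0,1],[0,0.004,0.313,0,0,0,1],[0,0.004,0.317,0,0,0,1],[0,0.004,0.319,0,0,0,1],[0,0.004,0.319,0,0,0,1]]'
```

```text
time: 8.75
eef_pos: [0.445, -0.3816, 0.0257]
orientation: [-3.141, 0.0, 2.917]
contact_force: [0.3, 0.3, -1.7]
grip_width: 0.0512
grip_force: 53.2
```

```bash
python3 -m jog '[[0,0,0.001,0,0,0,1],[0,0,0.002,0,0,0,1],[0,0,0.003,0,0,0,1],[0,0,0.003,0,0,0,1],[0,0,0.003,0,0,0,1],[0,0,0.003,0,0,0,1],[0,0,0.003,0,0,0,1],[0,0,0.003,0,0,0,1],[0,0,0.003,0,0,0,1],[0,0,0.003,0,0,0,1]]'
```

```text
time: 10.0
eef_pos: [0.4449, -0.3814, 0.0237]
orientation: [-3.142, -0.0, 2.918]
contact_force: [0.0, -0.6, -2.4]
grip_width: 0.0508
grip_force: 53.2
```

```bash
python3 -m jog '[[0,0,0.001,0,0,0,1],[0,0,0.002,0,0,0,1],[0,0,0.003,0,0,0,1],[0,0,0.003,0,0,0,1],[0,0,0.003,0,0,0,-0.3],[0,0,0.003,0,0,0,-0.7],[0,0,0.003,0,0,0,-0.8],[0,0,-0.05,0,0,0,-0.8],[0,0,-0.15,0,0,0,-0.8],[0,0,-0.25,0,0,0,-0.8]]'
python3 - <<'E'
from plan import *
for c in("top","scene"):
    im=manip.camera(c);cv2.imwrite(f"pics/{c}1.png",im)
    print([(np.round(d["xyz"],3),round(d["confidence"],2)) for d in manip.recognise(c,"rack")[:2]])
    print([(np.round(d["xyz"],3),round(d["confidence"],2)) for d in manip.recognise(c,"scraper_grip")[:2]])
E
```

```text
time: 11.25
eef_pos: [0.4447, -0.3812, 0.1754]
orientation: [3.141, -0.0, 2.918]
contact_force: [0.4, 0.3, -0.0]
grip_width: 0.077
grip_force: 0.0
[(array([ 0.633, -0.199,  0.027]), 0.68)]
[(array([ 0.633, -0.196,  0.024]), 0.66), (array([0.557, 0.164, 0.06 ]), 0.49)]
[(array([ 0.441, -0.366,  0.052]), 0.82)]
[(array([ 0.624, -0.185,  0.024]), 0.89), (array([ 0.471, -0.138,  0.009]), 0.48)]
```

Run:
```python
from plan import *
plan([([.47,-.25,.32],down(1.5)),([.47,-.25,.32],down(1.6))])
```

```text
[0.0076, 0.2227, -0.2451] [-0.0003, -0.0009, 0.9025]
[0.0076, 0.2227, -0.2451] [-0.0003, -0.0009, 0.8388]
```

View pics/scene1.png

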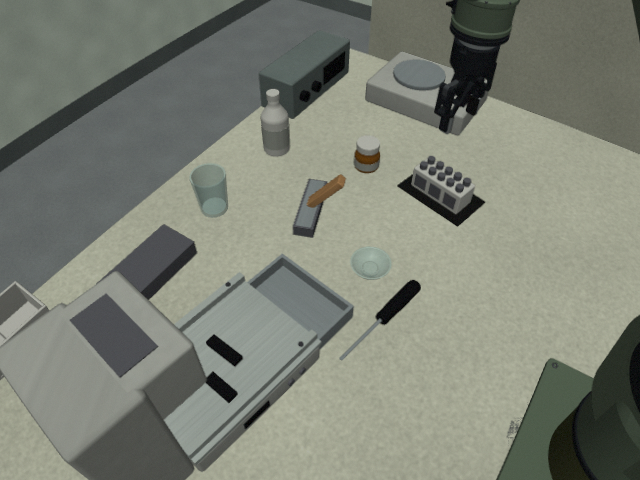

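The rack stands upright in the middle of the mat at (445,185), and the scraper, dish, jar and driver have not moved. I turn the tool towards the scraper.

```bash
python3 -m jog '[[0,0,-0.2,0,0,0.1,-0.8],[0,0.22,-0.245,0,0,0.9,-0.8],[0,0.22,-0.245,0,0,0.9,-0.8],[0,0.22,-0.245,0,0,0.9,-0.8],[0,0.22,-0.245,0,0,0.9,-0.8],[0,0.22,-0.245,0,0,0.9,-0.8],[0,0.22,-0.245,0,0,0.9,-0.8],[0,0.22,-0.245,0,0,0.9,-0.8],[0,0.22,-0.245,0,0,0.9,-0.8],[0,0.22,-0.245,0,0,0.9,-0.8]]' 80
python3 - <<'E'
from plan import *
q=[.6439,-.1909,-1.1938];g=grip_tcp(q,0);R=scr(q[2]);z=R.apply([0,0,1]);print(g,z)
plan([(g-.16*z,R)])
E
```

```text
time: 12.8
eef_pos: [0.4742, -0.2527, 0.3202]
orientation: [-3.141, -0.0, 1.507]
contact_force: [0.1, -0.8, -0.2]
grip_width: 0.0768
grip_force: 0.0
[ 0.61026088 -0.20421887  0.06817497] [ 0.59764757  0.23662901 -0.76604444]
[0.0219, 0.0664, 0.2157] [-0.2513, 0.3957, 0.6885]
```

```bash
python3 -m jog '[[0.02,0.066,0.1,-0.251,0.396,0.6885,-0.8],[0.02,0.066,0.1,-0.251,0.396,0.6885,-0.8],[0.02,0.066,0.1,-0.251,0.396,0.6885,-0.8],[0.022,0.066,0.215,-0.251,0.396,0.6885,-0.8],[0.022,0.066,0.215,-0.251,0.396,0.6885,-0.8],[0.022,0.066,0.215,-0.251,0.396,0.6885,-0.8],[0.022,0.066,0.215,-0.251,0.396,0.6885,-0.8],[0.022,0.066,0.215,-0.251,0.396,0.6885,-0.8],[0.022,0.066,0.215,-0.251,0.396,0.6885,-0.8],[0.022,0.066,0.215,-0.251,0.396,0.6885,-0.8]]' 80
python3 - <<'E'
from plan import *
from fit import tf,box
q=[.6439,-.1909,-1.1938];g=grip_tcp(q,0);R=scr(q[2]);z=R.apply([0,0,1])
s=manip.get_state();print(s["joint_pos"])
im=manip.camera("wrist");I=manip.camera_info("wrist");np.save("w3.npy",I,allow_pickle=True);cv2.imwrite("pics/w3raw.png",im)
P=w2p("wrist",tf(q,box(.068,.02,0,.025)),I)
for k in(P[:4],P[4:]):cv2.polylines(im,[k.astype(np.int32)],True,(0,255,0),1)
P=w2p("wrist",tf(q,[[x,-.048*t-.02*0,.025+.0745*t] for x in(-.013,.013) for t in(0,)]+[[-.013,-.061,.0978],[.013,-.061,.0978]]),I);cv2.polylines(im,[P[2:].astype(np.int32)],True,(0,255,255),1)
cv2.imwrite("pics/w3.png",im)
plan([(g-.16*z,R),(g,R)])
E
```

```text
time: 14.05
eef_pos: [0.515, -0.2422, 0.1918]
orientation: [3.14, -0.699, 0.377]
contact_force: [-0.7, 0.1, 0.5]
grip_width: 0.0767
grip_force: 0.0
[ 0.99822764  0.77981641 -0.54499459  2.02323385 -1.42536581  0.21767644
  0.85085436]
[-0.0018, -0.0002, 0.001] [0.0012, -0.0005, 0.0002]
[-0.002, -0.0007, 0.2676] [0.0012, -0.0005, 0.0002]
```

View pics/w3.png

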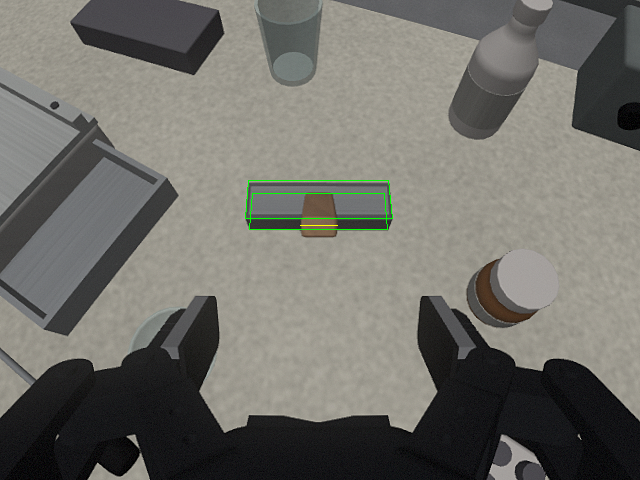

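The block at (247–391, 181–230) and the handle end at (319,228) match the prediction, so I advance along the handle.

```bash
python3 -m jog '[[-0.002,-0.001,0.06,0,0,0,-0.8],[-0.002,-0.001,0.12,0,0,0,-0.8],[-0.002,-0.001,0.18,0,0,0,-0.8],[-0.002,-0.001,0.23,0,0,0,-0.8],[-0.002,-0.001,0.268,0,0,0,-0.8],[-0.002,-0.001,0.268,0,0,0,-0.8],[-0.002,-0.001,0.268,0,0,0,-0.8],[-0.002,-0.001,0.268,0,0,0,-0.8],[-0.002,-0.001,0.268,0,0,0,-0.8],[-0.002,-0.001,0.268,0,0,0,-0.8]]' 80
python3 - <<'E'
from plan import *
q=[.6439,-.1909,-1.1938];g=grip_tcp(q,0);R=scr(q[2])
print(manip.get_state()["joint_pos"])
plan([(g,R)])
E
```

```text
time: 15.35
eef_pos: [0.6219, -0.2209, 0.0783]
orientation: [-3.11, -0.682, 0.374]
contact_force: [-0.1, 0.8, 0.9]
grip_width: 0.0767
grip_force: 0.0
[ 8.77461207e-01  1.08702111e+00 -6.70808346e-01  1.78518190e+00
 -1.45472992e+00  1.03892420e-03  9.07402089e-01]
[-0.0167, -0.0328, 0.0091] [-0.0192, 0.0103, -0.0014]
```

The arm hit its wrist limits, joint 5 at -1.455 and joint 6 at 0. I back off and take the handle with a steeper tool, 28° instead of 40°; the pads stay flat on its sides.

```bash
cat >> plan.py <<'E'
TI=28
def gt(q,z0,ti=None):
    R=scr(q[2],TI if ti is None else ti);g=Ro.from_euler('z',q[2]).apply([0,-.0482,.0825])+[q[0],q[1],z0]
    return g+manip.pinch_z*R.apply([0,0,1]),R
E
python3 - <<'E'
from plan import *
q=[.6439,-.1909,-1.1938];R4=scr(q[2]);g,R=gt(q,0);z=R.apply([0,0,1])
s=manip.get_state()
plan([(grip_tcp(q,0)-.12*R4.apply([0,0,1]),R4),(g-.12*z,R)])
E
```

```text
[-0.0199, -0.0388, -0.1907] [-0.0192, 0.0103, -0.0014]
[0.0152, -0.0388, -0.1876] [-0.0193, -0.123, 0.0006]
```

```bash
python3 -m jog '[[0,-0.01,-0.06,0,0,0,-0.8],[0,-0.02,-0.12,0,0,0,-0.8],[-0.01,-0.039,-0.19,-0.019,0,0,-0.8],[0.015,-0.039,-0.188,-0.019,-0.06,0,-0.8],[0.015,-0.039,-0.188,-0.019,-0.123,0,-0.8],[0.015,-0.039,-0.188,-0.019,-0.123,0,-0.8],[0.015,-0.039,-0.188,-0.019,-0.123,0,-0.8],[0.015,-0.039,-0.188,-0.019,-0.123,0,-0.8],[0.015,-0.039,-0.188,-0.019,-0.123,0,-0.8],[0.015,-0.039,-0.188,-0.019,-0.123,0,-0.8]]' 80
python3 - <<'E'
from plan import *
q=[.6439,-.1909,-1.1938];g,R=gt(q,0);z=R.apply([0,0,1])
print(manip.get_state()["joint_pos"].round(2))
plan([(g-.12*z,R),(g,R)])
E
```

```text
time: 16.6
eef_pos: [0.5542, -0.2266, 0.1713]
orientation: [-3.14, -0.489, 0.376]
contact_force: [0.4, -0.5, 0.1]
grip_width: 0.0768
grip_force: 0.0
[ 0.53  0.75 -0.01  1.85 -1.06  0.43  0.29]
[0.0017, -0.0003, -0.0003] [-0.0006, -0.0001, -0.0005]
[0.0017, -0.0001, 0.1997] [-0.0006, -0.0001, -0.0005]
```

```bash
python3 -m jog '[[0.0017,0,0.06,0,0,0,-0.8],[0.0017,0,0.12,0,0,0,-0.8],[0.0017,0,0.17,0,0,0,-0.8],[0.0017,0,0.2,0,0,0,-0.8],[0.0017,0,0.2,0,0,0,-0.8],[0.0017,0,0.2,0,0,0,-0.8],[0.0017,0,0.2,0,0,0,-0.8],[0.0017,0,0.2,0,0,0,-0.8],[0.0017,0,0.2,0,0,0,-0.8],[0.0017,0,0.2,0,0,0,-0.8]]' 80
python3 - <<'E'
from plan import *
q=[.6439,-.1909,-1.1938];g,R=gt(q,0)
print(manip.get_state()["joint_pos"].round(2))
plan([(g,R)])
E
```

```text
time: 17.85
eef_pos: [0.6079, -0.2048, 0.0664]
orientation: [-3.141, -0.489, 0.378]
contact_force: [0.2, 0.0, -0.4]
grip_width: 0.0765
grip_force: 0.0
[ 0.56  0.97 -0.22  1.78 -1.23  0.18  0.46]
[-0.0015, 0.0006, 0.0] [-0.0005, 0.0, 0.0007]
```

Reached. I close on the handle.

```bash
python3 -m jog '[[0,0,0,0,0,0,0],[0,0,0,0,0,0,0.2],[0,0,0,0,0,0,1],[0,0,0,0,0,0,1],[0,0,0,0,0,0,1],[0,0,0,0,0,0,1],[0,0,0,0,0,0,1],[0,0,0,0,0,0,1],[0,0,0,0,0,0,1],[0,0,0,0,0,0,1]]' 100
python3 - <<'E'
from plan import *
p=manip.get_state()["eef_pos"]
plan([(p+[0,0,.2],None)])
E
```

```text
time: 19.1
eef_pos: [0.6079, -0.2051, 0.0667]
orientation: [3.141, -0.489, 0.378]
contact_force: [-3.5, -0.2, 5.7]
grip_width: 0.025
grip_force: 98.4
[0.1565, 0.0002, -0.2943] [0.0, 0.0, 0.0]
```

```bash
python3 -m jog '[[0.016,0,-0.03,0,0,0,1],[0.039,0,-0.074,0,0,0,1],[0.078,0,-0.147,0,0,0,1],[0.117,0,-0.22,0,0,0,1],[0.156,0,-0.294,0,0,0,1],[0.156,0,-0.294,0,0,0,1],[0.156,0,-0.294,0,0,0,1],[0.156,0,-0.294,0,0,0,1],[0.156,0,-0.294,0,0,0,1],[0.156,0,-0.294,0,0,0,1]]'
python3 - <<'E'
from plan import *
cv2.imwrite("pics/w4.png",manip.camera("wrist"));np.save("w4.npy",manip.camera_info("wrist"),allow_pickle=True)
s=manip.get_state();print(s["contact_force"],s["eef_pos"])
# predicted block corners in wrist image, if scraper pose in hand = as fitted
q=np.array([.6439,-.1909,-1.1938]);p0=np.array([.6079,-.2051,.0667]);d=s["eef_pos"]-p0
from fit import tf,box
P=tf(q,box(.068,.02,0,.025))+d
print(w2p("wrist",P).round(0).tolist())
E
```

```text
time: 20.35
eef_pos: [0.6076, -0.2049, 0.2656]
orientation: [-3.141, -0.488, 0.378]
contact_force: [0.4, 0.5, -2.1]
grip_width: 0.0246
grip_force: 98.6
[-0.0209868  -0.48480858 -2.65002318] [ 0.60766502 -0.20493443  0.26575228]
[[204.0, 272.0], [436.0, 273.0], [432.0, 207.0], [208.0, 206.0], [191.0, 267.0], [449.0, 268.0], [445.0, 195.0], [195.0, 194.0]]
```

View pics/w4.png

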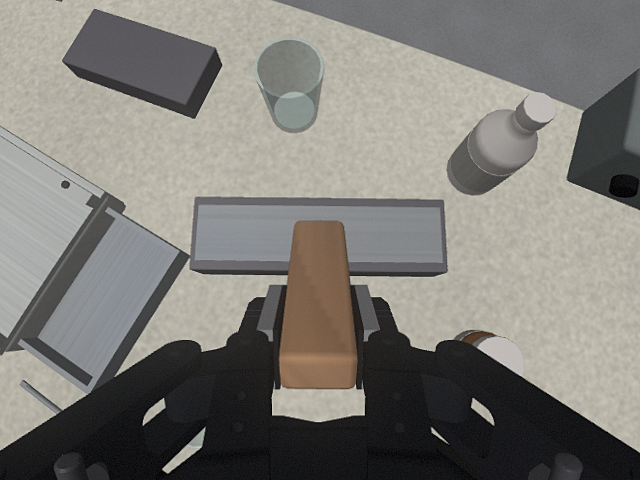

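The block hangs level in the gripper at (190–447, 198–276), within 2 mm of the prediction. Before placing it I refine the station pose numerically from the rail screws and re-measure the bars.

Run:
```python
from plan import *
im={c:manip.camera(c) for c in("top","scene")}
for c in im:
    cv2.imwrite(f"pics/{c}2.png",im[c]);I=manip.camera_info(c);out=[]
    for X in([.6253,.0716,.069],[.4647,.0958,.069]):
        u=w2p(c,[X],I)[0];x,y=np.round(u).astype(int);w=im[c][y-6:y+7,x-6:x+7].max(2).astype(float)
        v=cv2.GaussianBlur(w,(0,0),.8);k=np.clip(np.median(v)-30-v,0,None)
        k[cv2.dilate((v==v.min()).astype(np.uint8),np.ones((7,7)))==0]=0
        Y,Xg=np.mgrid[:13,:13];p=[x-6+(k*Xg).sum()/k.sum(),y-6+(k*Y).sum()/k.sum()];out.append(p2w(c,[p],.069,I)[0])
        print(c,v.min(),np.median(v),np.round(p,1))
    out=np.array(out);d=out[0]-out[1];m=out.mean(0);print(out.round(4).tolist(),"len",np.linalg.norm(d).round(4),"yaw",np.degrees(np.arctan2(d[1],d[0])).round(2),"mid in st",w2st(*m[:2]).round(4))
m=(im["top"].max(2)<45).astype(np.uint8);n,l,s,_=cv2.connectedComponentsWithStats(m)
for k in range(1,n):
    if 120<s[k,4]<350 and 165<s[k,0]<240 and 190<s[k,1]<270:
        r=cv2.boxPoints(cv2.minAreaRect(np.argwhere(l==k)[:,::-1].astype(np.float32)));W=p2w("top",r,.065)
        print("bar",np.round([w2st(*w[:2]) for w in W],3).tolist())
a=np.concatenate([ST[:2]]) 
for y,zb in((-.10,.2),(-.03,.2)):
    x=st2w(0,y-.0387);plan([([*x,zb+.0667],scr(ST[2],28))])
```

```text
top 73.58721435870474 155.3739937861583 [256.8 198.4]
top 75.42853127076427 164.85548028167793 [244.7 283.1]
[[0.6242, 0.0721, 0.069], [0.4642, 0.0957, 0.069]] len 0.1618 yaw -8.4 mid in st [-0.0015 -0.0767]
scene 53.08681653605792 144.52352130532336 [227.9 284.1]
scene 52.61965983972875 140.05122470782038 [300.4 343.7]
[[0.6259, 0.072, 0.069], [0.4657, 0.0959, 0.069]] len 0.162 yaw -8.51 mid in st [ 0.0001 -0.0764]
bar [[0.015, 0.056], [0.062, 0.058], [0.062, 0.042], [0.015, 0.04]]
bar [[-0.029, 0.009], [0.027, 0.013], [0.027, -0.003], [-0.029, -0.007]]
bar [[-0.065, 0.053], [-0.019, 0.055], [-0.018, 0.039], [-0.065, 0.037]]
[0.027, -0.3956, 0.013] [0.3133, -0.0, -0.5899]
[0.0783, -0.4967, 0.0403] [0.3133, -0.0, -0.5899]
```

```bash
sed -i 's/^ST=.*/ST=np.array([.5563,.1597,-.1475])/' plan.py; python3 -m jog '[[0.01,-0.08,0.003,0.1,0,-0.18,1],[0.015,-0.17,0.006,0.16,0,-0.3,1],[0.02,-0.25,0.01,0.22,0,-0.42,1],[0.024,-0.33,0.012,0.28,0,-0.53,1],[0.027,-0.395,0.013,0.313,0,-0.59,1],[0.027,-0.395,0.013,0.313,0,-0.59,1],[0.027,-0.395,0.013,0.313,0,-0.59,1],[0.027,-0.395,0.013,0.313,0,-0.59,1],[0.027,-0.395,0.013,0.313,0,-0.59,1],[0.027,-0.395,0.013,0.313,0,-0.59,1]]'
cat > go.py <<'E'
from plan import *
s=manip.get_state();print(s["joint_pos"].round(2),s["contact_force"].round(1))
a=w2st(*s["eef_pos"][:2]);print("block at st",a[0].round(4),(a[1]+.0387).round(4),"bottom",(s["eef_pos"][2]-.0667).round(4))
plan([([*st2w(0,float(y)-.0387),float(z)+.0667],scr(ST[2],28)) for y,z in (v.split(",") for v in sys.argv[1:])])
E
python3 go.py -.03,.2 -.03,.085 .087,.085
```

```text
time: 21.75
eef_pos: [0.5369, 0.0219, 0.2669]
orientation: [3.141, -0.488, 1.427]
contact_force: [0.1, -0.3, -3.6]
grip_width: 0.0249
grip_force: 99.3
[ 0.17  0.64  0.    1.65 -0.61  0.96  0.41] [ 0.1 -0.3 -3.6]
block at st 0.001 -0.1004 bottom 0.2002
[0.1035, -0.0013, 0.0554] [-0.0005, 0.0002, 0.002]
[0.0136, -0.0015, 0.2246] [-0.0005, 0.0002, 0.002]
[0.1858, -0.0008, 0.3161] [-0.0005, 0.0002, 0.002]
```

```bash
python3 -m jog '[[0.05,-0.001,0.03,0,0,0,1],[0.1,-0.001,0.055,0,0,0.002,1],[0.08,-0.001,0.1,0,0,0.002,1],[0.05,-0.001,0.155,0,0,0.002,1],[0.025,-0.001,0.2,0,0,0.002,1],[0.0136,-0.0015,0.2246,0,0,0.002,1],[0.0136,-0.0015,0.2246,0,0,0.002,1],[0.0136,-0.0015,0.2246,0,0,0.002,1],[0.0136,-0.0015,0.2246,0,0,0.002,1],[0.0136,-0.0015,0.2246,0,0,0.002,1]]'
python3 go.py .087,.085 .087,.06
```

```text
time: 23.0
eef_pos: [0.5463, 0.0919, 0.1521]
orientation: [-3.141, -0.488, 1.425]
contact_force: [-0.9, 0.2, -3.0]
grip_width: 0.0252
grip_force: 99.1
[ 0.1   0.81 -0.11  1.79 -0.74  0.62  0.51] [-0.9  0.2 -3. ]
block at st 0.0001 -0.0299 bottom 0.0854
[0.1717, 0.0001, 0.092] [-0.0004, 0.0002, 0.0007]
[0.1521, 0.0001, 0.1288] [-0.0004, 0.0002, 0.0007]
```

```bash
python3 -m jog '[[0.03,0,0.016,0,0,0,1],[0.06,0,0.032,0,0,0,1],[0.09,0,0.048,0,0,0,1],[0.12,0,0.064,0,0,0,1],[0.145,0,0.078,0,0,0,1],[0.16,0,0.086,0,0,0,1],[0.1717,0,0.092,0,0,0,1],[0.1717,0,0.092,0,0,0,1],[0.1717,0,0.092,0,0,0,1],[0.1717,0,0.092,0,0,0,1]]'
python3 go.py .087,.06 .087,.057 .087,.055
```

```text
time: 24.25
eef_pos: [0.5633, 0.207, 0.1512]
orientation: [-3.141, -0.488, 1.424]
contact_force: [0.2, -0.3, -2.7]
grip_width: 0.025
grip_force: 99.3
[-0.13  0.83 -0.09  1.72 -0.79  0.57  0.34] [ 0.2 -0.3 -2.7]
block at st -0.0001 0.0865 bottom 0.0845
[-0.0184, 0.0001, 0.0365] [-0.0007, 0.0003, 0.0001]
[-0.0208, 0.0001, 0.0409] [-0.0007, 0.0003, 0.0001]
[-0.0223, 0.0001, 0.0439] [-0.0007, 0.0003, 0.0001]
```

```bash
python3 -m jog '[[-0.006,0,0.012,0,0,0,1],[-0.012,0,0.024,0,0,0,1],[-0.0184,0,0.0365,0,0,0,1],[-0.02,0,0.039,0,0,0,1],[-0.0208,0,0.0409,0,0,0,1],[-0.0215,0,0.0424,0,0,0,1],[-0.0215,0,0.0424,0,0,0,1],[-0.0215,0,0.0424,0,0,0,1],[-0.0215,0,0.0424,0,0,0,1],[-0.0215,0,0.0424,0,0,0,1]]'
python3 go.py .087,.055 .087,.054 .087,.053
```

```text
time: 25.5
eef_pos: [0.5632, 0.208, 0.1228]
orientation: [-3.141, -0.488, 1.424]
contact_force: [-0.9, -0.1, -2.8]
grip_width: 0.025
grip_force: 99.3
[-0.11  0.88 -0.13  1.74 -0.81  0.51  0.39] [-0.9 -0.1 -2.8]
block at st -0.0002 0.0875 bottom 0.0561
[-0.0016, 0.0004, 0.0012] [-0.0008, 0.0002, 0.0005]
[-0.0024, 0.0004, 0.0026] [-0.0008, 0.0002, 0.0005]
[-0.0031, 0.0004, 0.0041] [-0.0008, 0.0002, 0.0005]
```

```bash
python3 -m jog '[[-0.0004,0,0.0007,0,0,0,1],[-0.0008,0,0.0015,0,0,0,1],[-0.0012,0,0.0022,0,0,0,1],[-0.0012,0,0.0022,0,0,0,1],[-0.0012,0,0.0022,0,0,0,1],[-0.0012,0,0.0022,0,0,0,1],[-0.0012,0,0.0022,0,0,0,1],[-0.0012,0,0.0022,0,0,0,1],[-0.0012,0,0.0022,0,0,0,1],[-0.0012,0,0.0022,0,0,0,1]]'
python3 go.py .087,.054 .087,.053
```

```text
time: 26.75
eef_pos: [0.5631, 0.2079, 0.1217]
orientation: [-3.141, -0.489, 1.424]
contact_force: [-5.3, -4.8, 9.0]
grip_width: 0.0249
grip_force: 100.9
[-0.11  0.88 -0.13  1.74 -0.82  0.51  0.39] [-5.3 -4.8  9. ]
block at st -0.0004 0.0874 bottom 0.055
[-0.0014, 0.0006, 0.0011] [-0.0009, -0.0, 0.0006]
[-0.0022, 0.0006, 0.0026] [-0.0009, -0.0, 0.0006]
```

The block is set on the plate with about 12 N of contact, and now I wipe.

Run:
```python
from plan import *
s=manip.get_state();p=s["eef_pos"]
f=np.array([*(st2w(0,-.1)-st2w(0,0))/.1,0])
plan([(p+f*.15-[0,0,0.0],scr(ST[2],28)),(p+f*.15,None)])
```

```text
[-0.2207, -0.0004, -0.1174] [-0.0009, -0.0, 0.0006]
[-0.2207, -0.0004, -0.1174] [0.0, 0.0, 0.0]
```

```bash
python3 -m jog '[[-0.01,0,-0.0053,0,0,0,1],[-0.035,0,-0.0186,0,0,0,1],[-0.06,0.0002,-0.0319,0,0,0,1],[-0.085,0.0004,-0.0452,0,0,0,1],[-0.11,0.0005,-0.0585,0,0,0,1],[-0.135,0.0005,-0.0718,0,0,0,1],[-0.16,0.0005,-0.0851,0,0,0,1],[-0.182,0.0005,-0.0968,0,0,0,1],[-0.2,0.0005,-0.1064,0,0,0,1],[-0.2207,0.0005,-0.1174,0,0,0,1]]'
python3 go.py -.095,.054 -.100,.054
python3 - <<'E'
from plan import *
for c in("top","scene"):
    manip.camera(c);print(c,[(np.r_[w2st(*d["xyz"][:2]),d["xyz"][2]].round(3),round(d["confidence"],2)) for d in manip.recognise(c,"bar1")])
E
```

```text
time: 28.0
eef_pos: [0.5414, 0.0588, 0.1214]
orientation: [-3.14, -0.489, 1.424]
contact_force: [0.2, 5.6, 4.9]
grip_width: 0.0247
grip_force: 99.9
[ 0.18  0.86 -0.14  1.81 -0.74  0.58  0.59] [0.2 5.6 4.9]
block at st 0.0001 -0.0633 bottom 0.0547
[-0.0472, -0.0002, -0.0238] [-0.001, -0.0001, 0.0005]
[-0.0545, -0.0002, -0.0277] [-0.001, -0.0001, 0.0005]
top [(array([-0.043, -0.091,  0.067]), 0.64)]
scene [(array([-0.045, -0.094,  0.065]), 0.64), (array([-0.005, -0.117,  0.033]), 0.56)]
```

```bash
python3 -m jog '[[-0.01,0,-0.0053,0,0,0,1],[-0.025,0,-0.0133,0,0,0,1],[-0.04,0,-0.0213,0,0,0,1],[-0.052,0,-0.0277,0,0,0,1],[-0.063,0,-0.0335,0,0,0,1],[-0.063,0,-0.0335,0,0,0,1],[-0.063,0,-0.0335,0,0,0,1],[-0.063,0,-0.0335,0,0,0,1],[-0.063,0,-0.0335,0,0,0,1],[-0.063,0,-0.0335,0,0,0,1]]'
python3 go.py -.07,.056 -.07,.16
python3 - <<'E'
from plan import *
for c in("top","scene","wrist"):
    cv2.imwrite(f"pics/{c}5.png",manip.camera(c));print(c,[(np.r_[w2st(*d["xyz"][:2]),d["xyz"][2]].round(3),round(d["confidence"],2)) for d in manip.recognise(c,"bar1")])
E
```

```text
time: 29.45
eef_pos: [0.5351, 0.016, 0.1214]
orientation: [-3.141, -0.487, 1.423]
contact_force: [-6.4, -4.2, 13.2]
grip_width: 0.0246
grip_force: 101.6
[ 0.25  0.86 -0.13  1.8  -0.71  0.62  0.63] [-6.4 -4.2 13.2]
block at st 0.0002 -0.1066 bottom 0.0547
[0.0548, -0.0003, 0.0267] [-0.0006, 0.0009, -0.0001]
[0.136, -0.0004, -0.1265] [-0.0006, 0.0009, -0.0001]
top [(array([-0.045, -0.129,  0.034]), 0.7), (array([-0.016, -0.134,  0.016]), 0.49)]
scene []
wrist [(array([ 0.049, -0.126,  0.027]), 0.76), (array([-0.045, -0.128,  0.032]), 0.7), (array([ 0.022, -0.131,  0.016]), 0.4)]
```

```bash
python3 -m jog '[[0.02,0,0.0100,0,0,0,1],[0.04,0,0.0200,0,0,0,1],[0.0548,0,0.0267,0,0,0,1],[0.0548,0,0.0267,0,0,0,1],[0.06,0,0.0,0,0,0,1],[0.075,0,-0.03,0,0,0,1],[0.1,0,-0.08,0,0,0,1],[0.136,0,-0.1265,0,0,0,1],[0.136,0,-0.1265,0,0,0,1],[0.136,0,-0.1265,0,0,0,1]]'
python3 - <<'E'
from plan import *
for c in("top","scene","wrist"):
    cv2.imwrite(f"pics/{c}6.png",manip.camera(c));print(c,[(np.r_[w2st(*d["xyz"][:2]),d["xyz"][2]].round(3),round(d["confidence"],2)) for d in manip.recognise(c,"bar1")])
# return: scraper back to its old place
q=[.6439,-.1909,-1.1938]
R=scr(q[2],28);y=Ro.from_euler('z',q[2]).apply([0,-.0387,0])+[q[0],q[1],0]
mid=[*st2w(0,-.14),.2667]
plan([(mid,None),(y+[0,0,.2667],R)])
E
```

```text
time: 31.0
eef_pos: [0.5405, 0.0527, 0.2258]
orientation: [-3.139, -0.488, 1.423]
contact_force: [1.2, 0.0, -3.9]
grip_width: 0.0244
grip_force: 99.5
top []
scene [(array([-0.043, -0.122,  0.034]), 0.7)]
wrist []
[-0.0157, -0.0006, -0.085] [0.0, 0.0, 0.0]
[-0.3297, 0.1735, -0.2521] [-0.3138, 0.0008, 0.5883]
```

```bash
python3 -m jog '[[-0.01,0,-0.07,0,0,0,1],[-0.03,0.02,-0.1,0,0,0.05,1],[-0.1,0.05,-0.13,-0.1,0,0.18,1],[-0.17,0.09,-0.16,-0.17,0,0.3,1],[-0.23,0.12,-0.2,-0.23,0,0.42,1],[-0.29,0.15,-0.23,-0.29,0,0.54,1],[-0.33,0.1735,-0.252,-0.3138,0,0.5883,1],[-0.33,0.1735,-0.252,-0.3138,0,0.5883,1],[-0.33,0.1735,-0.252,-0.3138,0,0.5883,1],[-0.33,0.1735,-0.252,-0.3138,0,0.5883,1]]'
python3 - <<'E'
from plan import *
for c in("top","scene"):
    im=manip.camera(c);cv2.imwrite(f"pics/{c}7.png",im);print(c,[(np.r_[w2st(*d["xyz"][:2]),d["xyz"][2]].round(3),round(d["confidence"],2)) for d in manip.recognise(c,"bar1")])
im=cv2.imread("pics/top7.png");m=(im.max(2)<45).astype(np.uint8);n,l,s,_=cv2.connectedComponentsWithStats(m)
for k in range(1,n):
    if 30<s[k,4]<900 and 165<s[k,0]<330 and 190<s[k,1]<300:
        r=cv2.boxPoints(cv2.minAreaRect(np.argwhere(l==k)[:,::-1].astype(np.float32)));W=p2w("top",r,.025)
        print("bar",s[k],np.round([w2st(*w[:2]) for w in W],3).tolist())
q=[.6439,-.1909,-1.1938]
R=scr(q[2],28);y=Ro.from_euler('z',q[2]).apply([0,-.0387,0])+[q[0],q[1],0]
plan([(y+[0,0,.2667],R),(y+[0,0,.0687],R)])
E
```

```text
time: 32.55
eef_pos: [0.608, -0.2044, 0.2671]
orientation: [3.141, -0.488, 0.38]
contact_force: [-0.2, 0.0, -1.9]
grip_width: 0.0249
grip_force: 99.7
top [(array([-0.045, -0.123,  0.035]), 0.71), (array([ 0.044, -0.126,  0.029]), 0.63), (array([ 0.002, -0.129,  0.016]), 0.51), (array([-0.006,  0.072,  0.07 ]), 0.3)]
scene [(array([-0.044, -0.122,  0.032]), 0.73), (array([ 0.04 , -0.126,  0.034]), 0.6), (array([ 0.007, -0.125,  0.02 ]), 0.45)]
bar [272 211  14  72 428] [[-0.07, -0.121], [0.071, -0.117], [0.071, -0.135], [-0.069, -0.139]]
[-0.0006, 0.0003, 0.0005] [0.0002, 0.0001, 0.0009]
[-0.1555, -0.0, 0.2919] [0.0002, 0.0001, 0.0009]
```

All three bars are in the tray, at y = -0.12 to -0.14 and below the plate's level. I put the scraper down in its old place.

```bash
python3 -m jog '[[-0.03,0,0.055,0,0,0,1],[-0.06,0,0.112,0,0,0,1],[-0.09,0,0.169,0,0,0,1],[-0.115,0,0.216,0,0,0,1],[-0.135,0,0.253,0,0,0,1],[-0.147,0,0.276,0,0,0,1],[-0.153,0,0.287,0,0,0,1],[-0.1555,0,0.2919,0,0,0,1],[-0.1555,0,0.2919,0,0,0,1],[-0.1555,0,0.2919,0,0,0,1]]'
```

```text
time: 34.0
eef_pos: [0.6082, -0.2053, 0.0693]
orientation: [3.14, -0.489, 0.378]
contact_force: [0.7, 0.2, -2.5]
grip_width: 0.0246
grip_force: 99.7
```

```bash
python3 -m jog '[[-0.0004,0,0.0007,0,0,0,1],[-0.0008,0,0.0015,0,0,0,1],[-0.0012,0,0.0022,0,0,0,1],[-0.0012,0,0.0022,0,0,0,1],[-0.0012,0,0.0022,0,0,0,1],[-0.0012,0,0.0022,0,0,0,1],[-0.0012,0,0.0022,0,0,0,1],[-0.0012,0,0.0022,0,0,0,1],[-0.0012,0,0.0022,0,0,0,1],[-0.0012,0,0.0022,0,0,0,1]]'
```

```text
time: 35.25
eef_pos: [0.6079, -0.2054, 0.0672]
orientation: [3.14, -0.488, 0.378]
contact_force: [-0.1, 0.5, -2.7]
grip_width: 0.0246
grip_force: 99.7
```

```bash
python3 -m jog '[[-0.0004,0,0.0007,0,0,0,1],[-0.0008,0,0.0012,0,0,0,1],[-0.0008,0,0.0012,0,0,0,1],[-0.0008,0,0.0012,0,0,0,1],[-0.0008,0,0.0012,0,0,0,1],[-0.0008,0,0.0012,0,0,0,1],[-0.0008,0,0.0012,0,0,0,1],[-0.0008,0,0.0012,0,0,0,1],[-0.0008,0,0.0012,0,0,0,1],[-0.0008,0,0.0012,0,0,0,1]]'
```

```text
time: 36.5
eef_pos: [0.6079, -0.2053, 0.0666]
orientation: [3.141, -0.489, 0.378]
contact_force: [-5.3, 0.2, 4.9]
grip_width: 0.0247
grip_force: 100.8
```

```bash
python3 -m jog '[[-0.0008,0,0.0012,0,0,0,0.2],[-0.0008,0,0.0012,0,0,0,0],[-0.0008,0,0.0012,0,0,0,-0.4],[-0.0008,0,0.0012,0,0,0,-0.8],[-0.0008,0,0.0012,0,0,0,-0.8],[-0.0008,0,0.0012,0,0,0,-0.8],[0,0,-0.04,0,0,0,-0.8],[0,0,-0.1,0,0,0,-0.8],[0,0,-0.18,0,0,0,-0.8],[0,0,-0.25,0,0,0,-0.8]]'
python3 - <<'E'
from plan import *
from fit import tf,box
for c in("top","scene"):
    im=manip.camera(c);cv2.imwrite(f"pics/{c}8.png",im)
    for t in("rack","scraper","dish","jar","driver","bar1"):print(c,t,[(np.round(d["xyz"],3).tolist(),round(d["confidence"],2)) for d in manip.recognise(c,t)[:3]])
d=cv2.absdiff(cv2.imread("pics/scene8.png"),cv2.imread("pics/scene0.png")).max(2)
d=(cv2.GaussianBlur(d,(0,0),1.5)>15).astype(np.uint8);n,l,s,_=cv2.connectedComponentsWithStats(d)
print([x.tolist() for x in s[1:] if x[4]>40])
E
```

```text
time: 37.75
eef_pos: [0.5416, -0.2314, 0.2003]
orientation: [3.14, -0.488, 0.378]
contact_force: [-0.3, 0.6, 0.7]
grip_width: 0.0769
grip_force: 0.0
top rack []
top scraper [([0.635, -0.197, 0.028], 0.81), ([0.561, 0.233, 0.07], 0.61), ([0.541, 0.033, 0.016], 0.43)]
top dish [([0.473, -0.13, 0.014], 0.93)]
top jar [([0.616, -0.367, 0.067], 0.56)]
top driver [([0.394, -0.077, 0.02], 0.94)]
top bar1 [([0.493, 0.04, 0.036], 0.72), ([0.54, 0.034, 0.018], 0.5), ([0.579, 0.029, 0.03], 0.47)]
scene rack [([0.441, -0.367, 0.052], 0.75), ([0.626, -0.185, 0.024], 0.38)]
scene scraper [([0.624, -0.187, 0.022], 0.64), ([0.53, 0.283, 0.207], 0.31)]
scene dish [([0.475, -0.136, 0.01], 0.69)]
scene jar [([0.618, -0.355, 0.041], 0.69)]
scene driver [([0.39, -0.071, 0.019], 0.91)]
scene bar1 [([0.543, 0.033, 0.02], 0.72), ([0.495, 0.045, 0.033], 0.69), ([0.577, 0.034, 0.035], 0.58)]
[[366, 0, 188, 158, 11008], [615, 0, 25, 107, 1381], [410, 154, 65, 62, 2407], [356, 178, 284, 302, 18314], [216, 270, 104, 85, 4224], [204, 333, 41, 35, 701], [632, 365, 8, 48, 276], [204, 370, 35, 34, 645]]
```

```bash
python3 -c "
from station import manip
print(manip.sign_off())"
```

```text
the job is handed in; nothing more can be done
None
```

The job is handed in: the rack stands upright on the mat, all three bars are in the catch tray, the scraper is back upright in its old place, and the dish, jar and screwdriver have not moved, at about 38 s on the robot's clock (limit 72 s).

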